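# Pin the sweet-dispenser gate and hold it up to the camera

## Robot

A 7-joint arm with a two-finger parallel gripper is mounted at the origin on the work surface. World frame = base frame: x ahead of the robot, y to its left, z up, the work surface at z = 0. Lengths are in m, angles in rad, forces in N, time in s.
With the tool pointing down it reaches from about 0.35 to 0.9 m from the base axis. Payload 7.2 kg.
Tool frame: the origin (TCP) lies at the very end of the fingers, on their centre line; the grasp point (between the pads) lies 19 mm behind it (grasp_offset is the z of the grasp point in the tool frame, in m); z points along the fingers, y is the line along which they close (so a half turn about z gives the same grasp; the last joint's range is limited). The gripper opens to 85 mm and grips with 20 to 120 N. Pads are 22 mm wide; open, the fingers measure 114 mm over their backs; the gripper's body (76 mm by 85 mm) begins 54 mm behind the grasp point. The pads swing forward as they close: fully open they stand 13 mm farther back than shut.
Start: joints at [-1.35, 0.411, -0.013, 1.596, 0.006, 1.134, -0.082], TCP at [0.178, 0.599, 0.231] pointing down, gripper open.
Joint ranges: [-2.95, 2.95], [-0.29, 1.99], [-1.47, 1.44], [0.14, 2.54], [-1.03, 4.17], [0.13, 1.85], [-2.86, 2.86]. Speed limits (rad/s): [2.39, 2.39, 3.01, 3.01, 3.14, 3.14, 3.14].

## Interface

Orientations are given as a unit quaternion [w, x, y, z].
In Python, from bench import * gives the robot as it stands.
- The arm moves only by the tool drive_tool, never from a script. Its argument "moves" is text: rows parted by semicolons, each of 5 numbers parted by spaces: the shift along the tool's x, y, z in units of 30 mm (1.0 is 30 mm), then the turn about the tool's z in units of 6 degrees (1.0 is 6 degrees), then the opening, from -1 (shut) to 1 (fully open). In form: dx dy dz turn grip; .... A call has 1 to 12 rows; each row is the pose to reach, as a shift and turn from the pose commanded when the call began, along the tool's axes at that moment; what a row does not reach only later rows make up. A row lasts 1/12 s, in which the tool goes at most 41.7 mm and 7.16 degrees, less where a joint would pass 70% of its speed; a pose out of reach is approached as far as the arm can. A call with a gripper value outside its range is refused whole. The fingers move at their own pace and stop on an object; "newtons" is the grip in N (left out, the last holds). Time passes only in rows, so rows that repeat a pose let the fingers close. It gives the time, the measured TCP pose, the force, the opening and the grip force at its end, in the units of the state.
- get_state(): the state, without advancing time (a new reading comes with each control period).
- capture(name): name is "side" or "top" or "wrist"; returns a dict with "color" (384x512x3 uint8, blue, green, red), "fx", "fy", "cx", "cy" (pixels), "world_from_camera" (4x4, takes a point from camera to world coordinates); the wrist camera has in their place "tool_from_camera" (4x4, takes a point from camera to tool coordinates, whose origin is the TCP and whose axes are the flange's). Camera axes: x right, y up, looking along -z (the intrinsics and any distortion apply to the point x, -y, -z); pixel columns grow to the right and rows downward; lengths in m; the calibration is good to about 2 mm. A picture is of the moment at which its call begins: read the wrist's pose just before it. There is no depth.
- finish_job(): hands the job in; it is judged then, once.
Trained networks look in the newest picture that a camera, given by its name, has taken for a name from the list of things; names that differ only in an ending like _2 or _b are one class to them, and where a whole thing is asked for, a point or a joint stands for the part that bears it (a point fixed in the world has none). Each returns a list of dicts, best first, with "conf" (0 to 1); they miss things now and then, are a little off and sometimes report something else, mostly with a low value. They report only what shows in the picture. A call takes as long as a camera call. They do not tell look-alikes from the thing itself.
- spot_in(camera, query): "box" ([left, top, width, height] in pixels, round what is visible of it).
- mark_of(camera, query): "location" ([column, row] in pixels: a listed point, or the origin of a listed thing).
The state is a dict: "time_s": time; "qpos": joint angles; "dq": joint speeds; "joint_efforts": joint torques, N m; "tool_pos": TCP position; "tool_rot": TCP orientation; "wrist_force": force on the tool from outside, world axes, zero at the start; "ft_torque": the same for the moment, N m; "finger_gap": opening from 0.0 (shut) to 1.0 (fully open); "gripper_force": force on a finger pad.
Only numpy, scipy, OpenCV 4.12 (cv2) and the standard library are available. Lean on these libraries where they do the work, as an engineer would, in place of code of your own. Each camera call takes 0.05 s, during which the arm holds its last target. There are 200 camera calls.

## Task

Put the plain pivot pin (the one with the tall straight head) down through the eye of the dispenser gate until its head sits on the eye, and let go of it. Then lift the gate, pin and all, out of its jig and hold it up to the inspection camera: right way up, spout pointing straight into the lens and tipped to match the way the lens looks down, the spout's mouth centred 100 mm in front of the lens. Finish while still holding it there, still and clear of everything; do not touch the camera, and leave everything else where it is.

Things in the scene. Friction and masses are not known exactly. Their poses are not given: they have to be found in the camera images.
- gate: Dispenser outlet gate, bare aluminium, about 350 g, loose in the jig. Origin: centre of the block's underside; z up. Block 56 (x) by 50 (y) by 46 high, gripped across y, clear of the jig on both sides. +x: rectangular spout 44 wide, 32 high, sticks out 26 from the block (heights 8 to 40). -x: flat lug 16 thick, 40 wide, top flush with the block's, reaching x = -64, with the vertical eye. (mm)
- gate_eye (a point): Centre of the eye's upper mouth, on the lug's top face, at (-47, 0, 46) mm in the gate's frame. The eye is a through hole 12 mm wide with a small chamfer. Axes as the gate's.
- gate_mouth (a point): Centre of the spout's open mouth, at (54, 0, 24) mm in the gate's frame. Axes as the gate's.
- jig: Black plastic jig fixed to the counter, foot 150 by 90 by 10 mm. Origin under its centre. Holds the gate with its underside 45 mm up and the same axes: block on a pedestal 50 by 36 mm, lug on a two-pronged fork (prongs 24 mm apart, tops 75 mm up) that leaves the space under the eye free, low post under the spout. The gate lifts straight up.
- pin: The pivot pin: steel, shank 9 mm thick and 60 mm long with a tapered foot, straight cylindrical head 20 mm in diameter and 26 mm tall. Origin: tip of the foot; z up to the head. Stands upright in one of the pin block's two holes, head resting on the block (66 to 92 mm above the counter). Take it by the head from above.
- pin_seat (a point): Centre of the underside of the pin's head, 60 mm above the foot along the pin; on gate_eye when fully home. Axes as the pin's.
- dome_pin: A pin for another model, to be left alone: steel, shank 12 mm (too thick for the eye), low domed head 30 mm wide and 13 mm tall. Stands in the other hole of the pin block. Origin: tip of the foot.
- pin_block: Wooden block fixed to the counter, 50 (x) by 120 (y) by 66 mm high, with two vertical holes 14.5 mm wide at y = -30 and +30 mm. Origin: centre of its underside.
- camera: Stand of the inspection camera, fixed to the counter: round foot 110 mm, post and yoke 315 mm high. Origin: the point on the counter 150 mm in front of the foot's centre (the camera looks out over it). Yaw 0 means that the camera looks to -x, towards the robot. Not to be touched.
- cam_lens (a point): Centre of the lens front, 55 mm in front of the tilt axis; the tilt axis is 310 mm above the counter, over the foot's centre. Axes are the camera head's: x is the optical axis pointing backwards out of the camera (so the camera looks along -x), y level, z up as the head stands. The head is tilted to look 0.12 to 0.45 rad downwards, different each time, and stays put.
- cam_view (a point): The point 100 mm in front of the lens on its optical axis, where the spout's mouth is to be held. Axes as cam_lens: the gate is to have the same axes.
- sweet_a: Gold wrapped sweet, 30 by 18 by 12 mm, lying between the jig and the pin block. To be left alone.
- sweet_b: Copper wrapped sweet, same size, nearer the robot. To be left alone.
- washer: Steel ring lying flat, 40 mm outside, 6 mm thick. To be left alone.
- screwdriver: Screwdriver lying on the counter beyond the jig to the right. To be left alone.
- jar: Closed amber glass jar with a brass lid, 72 mm wide, 110 mm tall, beyond the pin block to the left. To be left alone.
- scoop: Steel spoon lying at the right. To be left alone.
Things that resemble listed ones, but are neither listed nor needed, are in the scene too. There is more than one size of the gate; the one meant has the size given above.

How it is judged:
On the way:
1. the pivot pin is fully home in the eye and let go, the gate still in its jig (distance between pin_seat and gate_eye below 0.007 m and angle between the z axis of pin and the z axis of gate, either way round below 0.2 rad and contact force between the fingers and pin below 0.1 N and distance between gate and jig below 0.052 m), for 0.3 s.
At the end, for the whole second after the job is handed in: Gate held still by the gripper, clear of jig and counter, pin home in its eye (within 7 mm, 0.2 rad). Mouth centre within 20 mm of the point 100 mm in front of the lens, spout pointing into the lens within 0.2 rad, right way up, its y axis level within 0.15 rad (distance between pin_seat and gate_eye below 0.007 m and angle between the z axis of pin and the z axis of gate, either way round below 0.2 rad and distance between gate_mouth and cam_view below 0.02 m and angle between the x axis of gate and the x axis of cam_view, either way round below 0.2 rad and x of gate in the frame of cam_view below -0.03 m and angle between gate's own y axis and vertical between 1.42 and 1.72 rad and angle between gate's own z axis and vertical below 1 rad and height (world z) of gate above 0.1 m and contact force between the fingers and gate above 2 N and contact force between gate and jig below 0.1 N and contact force between gate and pin_block below 0.1 N and contact force between gate and jar below 0.1 N and linear speed of gate below 0.02 m/s and angular speed of gate below 0.1 rad/s); the arm keeps its last pose, push and grip.
It fails at once if the camera is touched (contact force between camera and anything else above 1 N).
It fails at once if something else on the counter is shoved aside (more than 40 mm) or the dome-headed pin is pulled out (distance of any of dome_pin, sweet_a, sweet_b, washer, screwdriver, jar, scoop from where it was at the start of the episode above 0.04 m).
It also fails if it takes over 61 s, if anything falls off the work surface, if the arm or the gripper's body presses on something with over 40 N, if the wrist force passes 120 N, or if a joint passes its speed limit or range.

## Working session

There is one attempt and no reset: what is moved stays moved. The work goes in short steps, Python scripts to look and compute and a tool call to move; the robot and the scene stay as the last step left them, time stands still between calls to the robot, and variables do not carry over. Pictures are saved under pics/ and viewed, at most 10 in all, crops included, and the job is handed in when it is done.

Besides the shell and the picture viewer there is one more tool, called after "Request:" by a JSON object that holds its "api" and its "payload", one argument or row to a line. drive_tool: Moves the arm, as the interface text tells. Its arguments: {"type":"object","properties":{"moves":{"type":"string"},"newtons":{"type":"number"}},"required":["moves"]}

```bash
ls; mkdir -p pics; cat > h.py <<'E'
from bench import *
import numpy as np, cv2
from scipy.spatial.transform import Rotation as R
def Rq(q): return R.from_quat(np.r_[q[1:],q[0]])
def T_of(c,st=None):
    if 'world_from_camera' in c: return np.array(c['world_from_camera'])
    st=st or get_state(); T=np.eye(4); T[:3,:3]=Rq(st['tool_rot']).as_matrix(); T[:3,3]=st['tool_pos']
    return T@np.array(c['tool_from_camera'])
def ray(c,T,uv):
    d=np.array([(uv[0]-c['cx'])/c['fx'],-(uv[1]-c['cy'])/c['fy'],-1.]); d=T[:3,:3]@d
    return T[:3,3],d/np.linalg.norm(d)
def atz(c,T,uv,z):
    o,d=ray(c,T,uv); return o+d*(z-o[2])/d[2]
def proj(c,T,p):
    q=np.linalg.inv(T)@np.r_[p,1]; return np.array([c['cx']-c['fx']*q[0]/q[2], c['cy']+c['fy']*q[1]/q[2]])
def tri(rays):
    A=np.zeros((3,3));b=np.zeros(3)
    for o,d in rays:
        P=np.eye(3)-np.outer(d,d);A+=P;b+=P@o
    x=np.linalg.solve(A,b); return x,[np.linalg.norm((np.eye(3)-np.outer(d,d))@(x-o)) for o,d in rays]
E
cat > a.py <<'E'
from h import *
import pickle
st=get_state(); print(st)
cs={}
for n in ['top','side']:
    c=capture(n); cs[n]=c; cv2.imwrite(f'pics/{n}0.png',c['color'])
    print(n,{k:np.round(v,4).tolist() for k,v in c.items() if k!='color'})
    for q in ['gate','gate_eye','gate_mouth','jig','pin','pin_seat','dome_pin','pin_block','camera','cam_lens','cam_view','jar','sweet_a','washer','screwdriver','scoop']:
        m=mark_of(n,q); 
        print(n,q,[(round(x['conf'],2),np.round(x['location']).tolist()) for x in m][:4])
pickle.dump(cs,open('cs.pkl','wb'))
E
python3 a.py
python3 -c "
import cv2,numpy as np
a=cv2.imread('pics/top0.png');b=cv2.imread('pics/side0.png')
"
```

```text
pics
{'time_s': 0.0, 'qpos': array([-1.35023235,  0.41188367, -0.01267962,  1.59706138,  0.00556275,
        1.134301  , -0.08221357]), 'dq': array([-1.13104337e-03, -1.92676281e-03,  5.55015802e-04, -2.05953357e-03,
        8.59280396e-05,  3.03000375e-04, -1.12939167e-04]), 'joint_efforts': array([-1.50549873e-03, -6.00619268e+01,  6.81650788e-01, -2.99415690e+01,
        1.38788600e-02,  1.04267558e-02, -2.54137967e-05]), 'tool_pos': array([0.17788368, 0.59862464, 0.23045626]), 'tool_rot': array([-6.95497157e-05,  1.43897809e-01,  9.89592222e-01, -8.06169772e-04]), 'wrist_force': array([ 0.6813054 ,  0.52243319, -0.71326896]), 'ft_torque': array([0.00930573, 0.05009432, 0.00811533]), 'gripper_force': 0.0, 'finger_gap': 0.9974472371636959}
top {'fx': 366.902, 'fy': 366.902, 'cx': 250.0626, 'cy': 196.054, 'world_from_camera': [[0.0279, 0.9914, -0.1281, 0.4037], [-0.9996, 0.0265, -0.0131, -0.0213], [-0.0096, 0.1284, 0.9917, 1.1646], [0.0, 0.0, 0.0, 1.0]]}
top gate [(0.82, [305.0, 282.0]), (0.77, [330.0, 204.0]), (0.75, [288.0, 196.0])]
top gate_eye [(0.74, [297.0, 198.0]), (0.71, [28
[... 963 characters left out ...]
0, 322.0])]
side gate_eye [(0.73, [290.0, 254.0]), (0.7, [300.0, 278.0]), (0.61, [205.0, 295.0])]
side gate_mouth [(0.72, [324.0, 262.0]), (0.59, [286.0, 243.0])]
side jig [(0.87, [305.0, 288.0]), (0.66, [228.0, 159.0])]
side pin [(0.4, [298.0, 122.0])]
side pin_seat [(0.45, [188.0, 177.0])]
side dome_pin [(0.57, [191.0, 201.0]), (0.18, [324.0, 263.0])]
side pin_block [(0.6, [192.0, 196.0])]
side camera []
side cam_lens [(0.69, [302.0, 120.0])]
side cam_view []
side jar [(0.68, [228.0, 157.0])]
side sweet_a [(0.48, [206.0, 256.0]), (0.45, [241.0, 236.0])]
side washer [(0.47, [268.0, 212.0])]
side screwdriver [(0.91, [368.0, 264.0])]
side scoop [(0.71, [305.0, 290.0]), (0.58, [299.0, 123.0])]
```

View pics/top0.png

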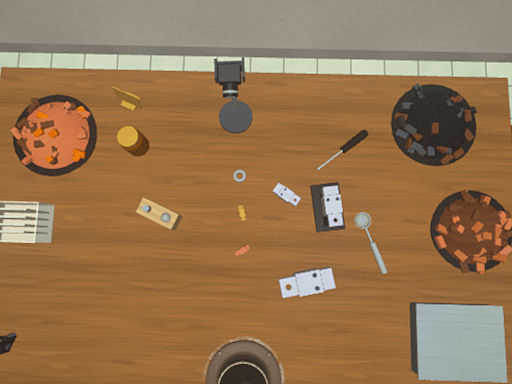

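View pics/side0.png

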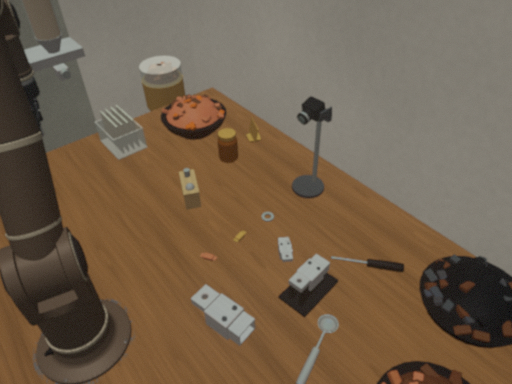

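The top view shows three gates: the jig one at (328,205), a small look-alike at (287,195) and a large one at (307,282). The pins are at (147,208) and (166,217), and the camera is at (232,95).

The gate in the jig is the one I want. Next I'll measure it and check the pin choice in a close crop.

```bash
cat > b.py <<'E'
from h import *
import pickle
cs=pickle.load(open('cs.pkl','rb')); t,s=cs['top'],cs['side']; Tt,Ts=T_of(t),T_of(s)
def p2(a,b): 
    x,r=tri([ray(t,Tt,a),ray(s,Ts,b)]); return x.round(4),np.round(r,4)
print('lens',p2((232,99),(302,120)))
print('eye',atz(t,Tt,(334,218),.091),p2((334,218),(300,278)))
print('mouth',atz(t,Tt,(328,187),.069),p2((328,187),(324,262)))
print('gate',atz(t,Tt,(330,204),.045))
print('jig', atz(s,Ts,(305,288),0))
print('pins',atz(t,Tt,(147,208),.092),atz(t,Tt,(166,217),.079),atz(s,Ts,(187,173),.092),atz(s,Ts,(190,186),.079))
print('block',atz(t,Tt,(165,217),0),atz(s,Ts,(192,196),0))
print('foot',atz(t,Tt,(235,117),0.01),atz(s,Ts,(308,186),0.01))
print('big gate',atz(t,Tt,(305,282),0),'screwdriver',atz(t,Tt,(339,151),0),'scoop',atz(t,Tt,(363,220),0))
w=capture('wrist'); print(np.round(w['tool_from_camera'],3).tolist(),w['fx'],w['cx'],w['cy'])
def crop(im,x,y,w,h): return cv2.resize(im[y:y+h,x:x+w],(400,300),interpolation=cv2.INTER_CUBIC)
a=t['color'];b=s['color']
cv2.imwrite('pics/crops.png',np.vstack([np.hstack([crop(b,168,160,48,36+12),crop(a,130,190,60,45)]),np.hstack([crop(b,275,90,72,54),crop(b,260,235,100,75)])]))
E
python3 b.py
```

```text
lens (array([0.7593, 0.0407, 0.294 ]), array([0.002, 0.002]))
eye [ 0.48430893 -0.25405425  0.091     ] (array([ 0.4851, -0.2552,  0.0874]), array([0.0006, 0.0006]))
mouth [ 0.57901726 -0.24091167  0.069     ] (array([ 0.5826, -0.2441,  0.061 ]), array([0.0027, 0.0027]))
gate [ 0.53034323 -0.25187055  0.045     ]
jig [ 0.52102571 -0.24336697  0.        ]
pins [0.49872351 0.2951826  0.092     ] [0.47461422 0.24076555 0.079     ] [0.49044862 0.27911176 0.092     ] [0.46995627 0.23226057 0.079     ]
block [0.47968904 0.26302294 0.        ] [0.48876972 0.26730859 0.        ]
foot [0.81177211 0.05042445 0.01      ] [0.81039465 0.0428504  0.01      ]
big gate [ 0.28995207 -0.18377343  0.        ] screwdriver [ 0.70920816 -0.29027104  0.        ] scoop [ 0.48730406 -0.36532296  0.        ]
[[-0.0, 0.956, 0.295, 0.075], [1.0, 0.0, 0.001, -0.0], [0.0, 0.295, -0.956, -0.143], [0.0, 0.0, 0.0, 1.0]] 301.20616570317867 254.67838621995074 186.29674785659378
```

View pics/crops.png

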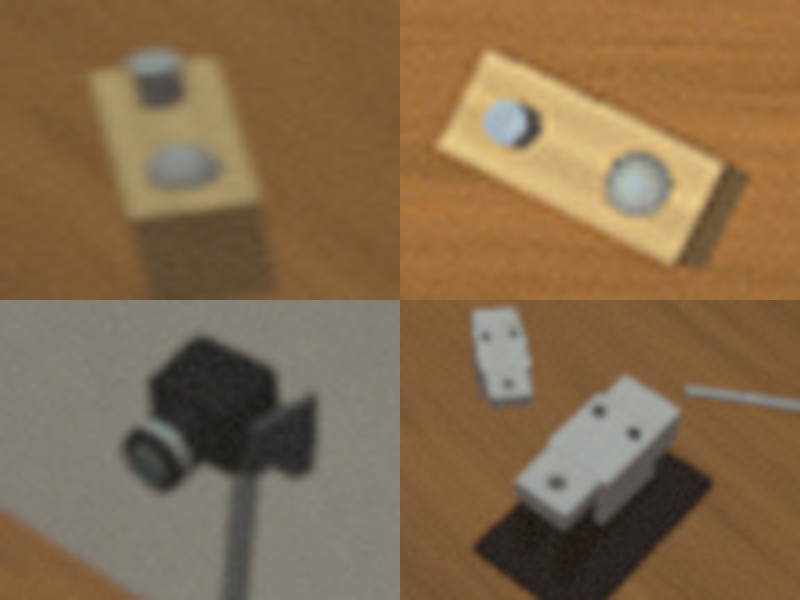

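The crop shows the plain straight-headed pin at top (146.5,208). The other pin, at (166,217), has a domed head. I'm moving above the plain pin and turning to the gate's yaw on the way.

Request:
{"api": "drive_tool", "payload": {
  "moves": "-13.1 -6.8 0 -4 -0.2;-13.1 -6.8 0 -4 -0.2;-13.1 -6.8 0 -4 -0.2;-13.1 -6.8 0 -4 -0.2;-13.1 -6.8 0 -4 -0.2;-13.1 -6.8 0 -4 -0.2;-13.1 -6.8 0 -4 -0.2;-13.1 -6.8 0 -4 -0.2;-13.1 -6.8 0 -4 -0.2;-13.1 -6.8 0 -4 -0.2;-13.1 -6.8 0 -4 -0.2;-13.1 -6.8 0 -4 -0.2",
  "newtons": 30
}}

```text
time_s: 2.75
tool_pos: [0.5017, 0.2851, 0.2315]
tool_rot: [0.001, -0.06, 0.998, -0.001]
wrist_force: [0.0, -0.9, 0.3]
finger_gap: 0.404
gripper_force: 0.0
```

```bash
cat > w.py <<'E'
from h import *
import sys
st=get_state(); c=capture('wrist'); T=T_of(c,st); cv2.imwrite(f'pics/{sys.argv[1]}.png',c['color'])
print(st['time_s'],np.round(st['tool_pos'],4),Rq(st['tool_rot']).as_matrix().round(3).tolist(),st['finger_gap'],np.round(st['wrist_force'],1))
for a in sys.argv[2:]:
    q,z=a.split(':')
    for m in mark_of('wrist',q)[:3]:
        print(q,round(m['conf'],2),np.round(m['location'],1),atz(c,T,m['location'],float(z)).round(4))
    for m in spot_in('wrist',q)[:2]: print('  box',round(m['conf'],2),np.round(m['box']))
E
python3 w.py w1 pin:0.006 pin_seat:.066 dome_pin:0 pin_block:0
```

```text
2.75 [0.5017 0.2851 0.2315] [[-0.993, -0.12, 0.003], [-0.12, 0.993, -0.003], [-0.002, -0.003, -1.0]] 0.40350472754003885 [ 0.  -0.9  0.3]
pin 0.86 [266.  157.5] [0.5019 0.2979 0.006 ]
pin 0.24 [246.6 141.2] [0.4846 0.2717 0.006 ]
  box 0.64 [257. 160.  24.  24.]
  box 0.45 [207. 124.  26.  31.]
pin_seat 0.94 [271.3 169.5] [0.5017 0.3015 0.066 ]
  box 0.6 [260. 158.  22.  24.]
dome_pin 0.76 [226.9 131. ] [0.476  0.2462 0.    ]
dome_pin 0.16 [ 58.8 219. ] [0.6204 0.0319 0.    ]
  box 0.61 [207. 122.  26.  33.]
pin_block 0.73 [248.1 143.6] [0.4883 0.2738 0.    ]
  box 0.77 [184. 102. 123.  99.]
```

View pics/w1.png

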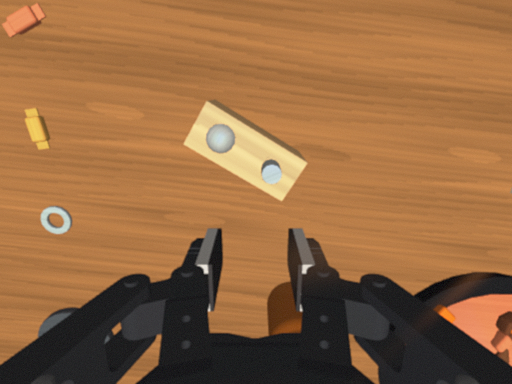

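The plain pin's head top is at about (272,173) and the dome pin is at (220,138). I'll convert the head top to a position.

```bash
cat > c.py <<'E'
from h import *
import sys
st=get_state(); c=capture('wrist'); T=T_of(c,st)
g=c['color'].astype(int); p=g[155:190,250:295]; m=((p[:,:,0]-p[:,:,2]>5)&(p.sum(2)>380)).astype(np.uint8)
n,l,s,ce=cv2.connectedComponentsWithStats(m); i=1+np.argmax(s[1:,4]); uv=ce[i]+[250,155]; print(uv,s[i])
P=atz(c,T,uv,.092); print(P, 'tool delta/30mm',(Rq(st['tool_rot']).inv().apply(P-st['tool_pos'])/.03).round(2))
E
python3 c.py
```

```text
[262.31111111 178.27407407] [  4  14  18  19 270]
[0.49889656 0.29989772 0.092     ] tool delta/30mm [-0.13  0.23  4.64]
```

Request:
{"api": "drive_tool", "payload": {
  "moves": "-0.13 0.23 1.3 0 -0.2;-0.13 0.23 2.6 0 -0.2;-0.13 0.23 3.5 0 -0.2;-0.13 0.23 3.5 0 -0.2;-0.13 0.23 3.5 0 -0.2;-0.13 0.23 3.5 0 -0.2"
}}

```text
time_s: 3.75
tool_pos: [0.5005, 0.2997, 0.128]
tool_rot: [0.001, -0.065, 0.998, 0.001]
wrist_force: [1.0, 0.1, 0.1]
finger_gap: 0.396
gripper_force: 0.0
```

```bash
python3 w.py w2 pin:0.006 pin_seat:.066 dome_pin:0.006 pin_block:0
```

```text
3.75 [0.5005 0.2997 0.128 ] [[-0.992, -0.13, 0.002], [-0.13, 0.992, 0.001], [-0.002, 0.001, -1.0]] 0.3960591935294903 [1.  0.1 0.1]
pin 0.93 [250.9 179.3] [0.5012 0.2958 0.006 ]
  box 0.58 [239. 188.  33.  44.]
pin_seat 0.95 [257.2 202.3] [0.5008 0.301  0.066 ]
  box 0.64 [242. 189.  30.  38.]
dome_pin 0.9 [198.5 143.6] [0.4748 0.2459 0.006 ]
  box 0.9 [158. 139.  44.  44.]
pin_block 0.9 [226.3 159.2] [0.4869 0.2712 0.    ]
  box 0.67 [128. 103. 181. 144.]
  box 0.42 [239. 190.  35.  36.]
```

View pics/w2.png

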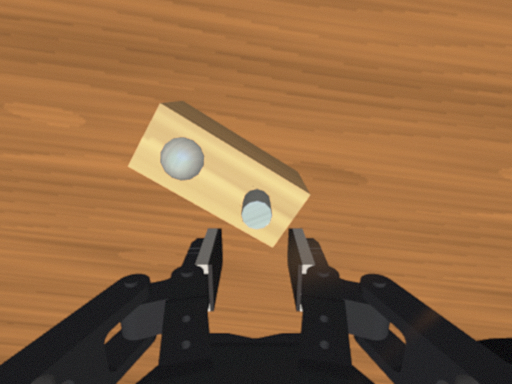

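The pin head's top is at (257,215), centred between the fingers. I'll go down and close.

Request:
{"api": "drive_tool", "payload": {
  "moves": "0 0 1.0 0 -0.2;0 0 1.9 0 -0.2;0 0 1.9 0 -0.2;0 0 1.9 0 -0.2;0 0 1.9 0 -0.9;0 0 1.9 0 -0.9;0 0 1.9 0 -0.9;0 0 1.9 0 -0.9;0 0 1.9 0 -0.9;0 0 1.9 0 -0.9",
  "newtons": 40
}}

```text
time_s: 5.03
tool_pos: [0.4998, 0.2991, 0.07]
tool_rot: [0.0, -0.065, 0.998, 0.0]
wrist_force: [-0.7, -0.1, 5.2]
finger_gap: 0.216
gripper_force: 39.4
```

Request:
{"api": "drive_tool", "payload": {
  "moves": "0 0 -0.5 0 -0.9;0 0 -1.2 0 -0.9;0 0 -2.2 0 -0.9;0 0 -3.2 0 -0.9;0 0 -4.3 0 -0.9;0 0 -4.3 0 -0.9;0 0 -4.3 0 -0.9;0 0 -4.3 0 -0.9"
}}

```text
time_s: 5.7
tool_pos: [0.4992, 0.2988, 0.1978]
tool_rot: [-0.0, -0.065, 0.998, -0.0]
wrist_force: [-0.2, 0.7, -0.9]
finger_gap: 0.214
gripper_force: 39.3
```

```bash
cat > d.py <<'E'
from h import *
st=get_state(); M=Rq(st['tool_rot']); print(st['tool_pos'],st['finger_gap'],st['gripper_force'])
eye=np.array([.4847,-.2545,.091]);p=np.array(st['tool_pos']);p[2]=0;e=eye.copy();e[2]=0
print((M.inv().apply(e-[0.05,0,0]-p)/.03).round(2),(M.inv().apply(e-p)/.03).round(2))
E
python3 d.py; python3 w.py w3 pin:.1 pin_seat:.195
```

```text
[0.49920599 0.29877301 0.19781472] 0.21403454944551184 39.288180470466614
[ 4.520e+00 -1.801e+01  1.000e-02] [  2.87 -18.22   0.  ]
5.7 [0.4992 0.2988 0.1978] [[-0.992, -0.13, -0.0], [-0.13, 0.992, -0.0], [0.001, -0.0, -1.0]] 0.21403454944551184 [-0.2  0.7 -0.9]
pin 0.71 [251.  200.5] [0.5114 0.2966 0.1   ]
  box 0.75 [233. 201.  44.  84.]
pin_seat 0.63 [254.9 239. ] [0.4987 0.2982 0.195 ]
pin_seat 0.22 [ 26.1 226.2] [0.5069 0.1776 0.195 ]
  box 0.59 [236. 200.  40.  83.]
```

Request:
{"api": "drive_tool", "payload": {
  "moves": "0.9 -18 0 0 -0.9;0.9 -18 0 0 -0.9;0.9 -18 0 0 -0.9;0.9 -18 0 0 -0.9;0.9 -18 0 0 -0.9;0.9 -18 0 0 -0.9;0.9 -18 0 0 -0.9;0.9 -18 0 0 -0.9;0.9 -18 0 0 -0.9;0.9 -18 0 0 -0.9;0.9 -18 0 0 -0.9;0.9 -18 0 0 -0.9"
}}

```text
time_s: 6.95
tool_pos: [0.5392, -0.2013, 0.1978]
tool_rot: [-0.0, -0.065, 0.998, 0.0]
wrist_force: [0.8, 0.7, -1.3]
finger_gap: 0.216
gripper_force: 39.4
```

```bash
python3 d.py
```

```text
[ 0.53922974 -0.20134206  0.19782225] 0.21609817612790916 39.376021027565
[ 3.68 -1.3   0.  ] [ 2.03 -1.52  0.  ]
```

Request:
{"api": "drive_tool", "payload": {
  "moves": "0 -0.8 0 0 -0.9;0 -1.5 0 0 -0.9;0 -1.5 0 0 -0.9;0 -1.5 0 0 -0.9;0 -1.5 0 0 -0.9"
}}

```text
time_s: 7.37
tool_pos: [0.5453, -0.2431, 0.1975]
tool_rot: [-0.001, -0.065, 0.998, 0.001]
wrist_force: [-0.1, 1.1, -0.5]
finger_gap: 0.221
gripper_force: 39.4
```

```bash
python3 w.py w4 gate:.045 gate_eye:.091 gate_mouth:.069 jig:0 pin:.134 pin_seat:.194
```

```text
7.3667 [ 0.5453 -0.2431  0.1975] [[-0.991, -0.13, -0.001], [-0.13, 0.991, 0.001], [0.001, 0.001, -1.0]] 0.2209370379810518 [-0.1  1.1 -0.5]
gate 0.67 [356.7 188.7] [ 0.5502 -0.1371  0.045 ]
gate 0.61 [251.4 151.4] [ 0.5257 -0.2494  0.045 ]
  box 0.94 [218.  81.  61. 137.]
  box 0.93 [327. 160.  76.  68.]
gate_eye 0.55 [346.5 176.2] [ 0.528  -0.1665  0.091 ]
  box 0.85 [328. 159.  71.  70.]
gate_mouth 0.96 [249. 213.] [ 0.5814 -0.2444  0.069 ]
gate_mouth 0.65 [387.  215.3] [ 0.5665 -0.1112  0.069 ]
gate_mouth 0.5 [131.   23.1] [ 0.4301 -0.3594  0.069 ]
  box 0.9 [217.  84.  60. 133.]
  box 0.72 [327. 160.  75.  66.]
  box 0.81 [207.  72.  85. 142.]
  box 0.27 [478. 133.  24.  43.]
pin 0.6 [251.3 200.4] [ 0.545  -0.2462  0.134 ]
  box 0.57 [234. 198.  41.  87.]
pin_seat 0.82 [253.6 239. ] [ 0.5453 -0.2443  0.194 ]
  box 0.73 [234. 199.  39.  86.]
```

View pics/w4.png

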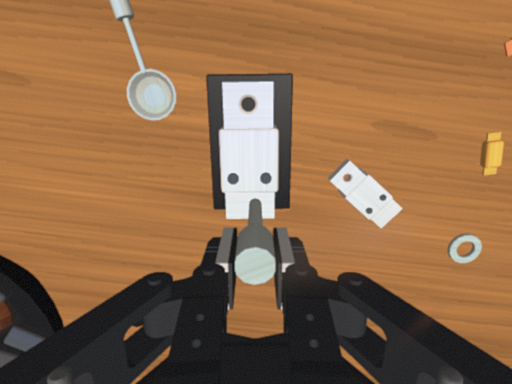

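The wrist view shows the gate in the jig with its eye at (248,104), aligned with the tool. The held pin hangs straight, with its foot at about (255,200). I'll refine the eye and foot positions.

```bash
cat > e.py <<'E'
from h import *
st=get_state(); c=capture('wrist'); T=T_of(c,st); M=Rq(st['tool_rot']); tp=np.array(st['tool_pos'])
g=cv2.cvtColor(c['color'],cv2.COLOR_BGR2GRAY)
def blob(x0,x1,y0,y1,th=100):
    m=(g[y0:y1,x0:x1]<th).astype(np.uint8); n,l,s,ce=cv2.connectedComponentsWithStats(m); i=1+np.argmax(s[1:,4]); return ce[i]+[x0,y0],s[i]
e,s=blob(236,260,92,116); print(e,s); E=atz(c,T,e,.091); print('eye',E)
for b in [(226,240,170,186),(258,274,170,186)]:
    q,s=blob(*b); print(q,s[4],atz(c,T,q,.091).round(4))
for z in (.13,.134,.14): print('foot pred if centred',proj(c,T,np.r_[tp[:2],z]))
print('tool',tp,(M.inv().apply(np.r_[E[:2],tp[2]]-tp)/.03).round(3))
cv2.imwrite('pics/foot.png',cv2.resize(c['color'][60:300,160:350],(760,960))[0:900][::1][:, :][0:600] if 0 else cv2.resize(c['color'][180:300,210:300],(450,600),interpolation=cv2.INTER_CUBIC))
E
python3 e.py
```

```text
[249.10218978 103.45255474] [  7   5  13  14 137]
eye [ 0.47947123 -0.25775622  0.091     ]
[234.02777778 177.80555556] 72 [ 0.5424 -0.263   0.091 ]
[266.56338028 177.35211268] 71 [ 0.5384 -0.2353  0.091 ]
foot pred if centred [255.50859124 198.95351754]
foot pred if centred [255.52124223 200.78774755]
foot pred if centred [255.54106549 203.66186621]
tool [ 0.54547586 -0.24401488  0.19830362] [ 2.241 -0.169 -0.   ]
```

View pics/foot.png

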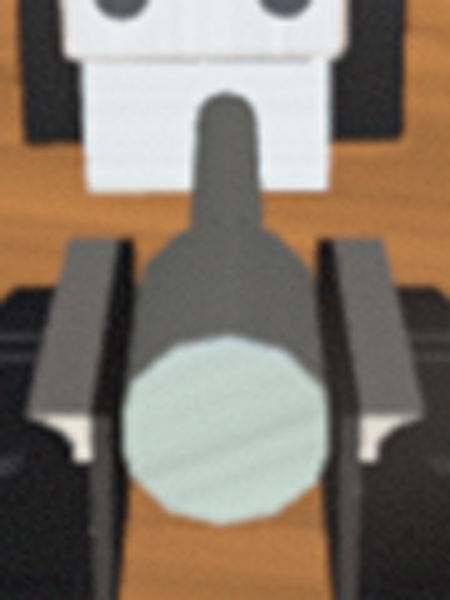

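Request:
{"api": "drive_tool", "payload": {
  "moves": "1.2 -0.1 0 0 -0.9;2.24 -0.17 0.4 0 -0.9;2.24 -0.17 0.9 0 -0.9;2.24 -0.17 0.9 0 -0.9;2.24 -0.17 0.9 0 -0.9;2.24 -0.17 0.9 0 -0.9"
}}

```text
time_s: 8.57
tool_pos: [0.4807, -0.2576, 0.1719]
tool_rot: [0.001, -0.065, 0.998, -0.0]
wrist_force: [-0.1, 1.1, -0.1]
finger_gap: 0.216
gripper_force: 39.4
```

```bash
cat > f.py <<'E'
from h import *
import sys
st=get_state(); c=capture('wrist'); T=T_of(c,st); tp=np.array(st['tool_pos']); print(tp)
print('foot',proj(c,T,np.r_[tp[:2],tp[2]-.064]),'its shadow on lug',proj(c,T,np.r_[tp[:2],.091]))
print(mark_of('wrist','gate_eye')[:2],mark_of('wrist','pin')[:1])
n=cv2.resize(c['color'][150:300,190:320],(650,750)[:2],interpolation=cv2.INTER_CUBIC)[:600]
s=capture('side'); cv2.imwrite(f'pics/{sys.argv[1]}.png',np.hstack([n,np.zeros((600,0,3),np.uint8)]))
print(mark_of('side','pin')[:1],mark_of('side','gate_eye')[:3])
E
python3 f.py f1
```

```text
[ 0.48071057 -0.25762546  0.17194149]
foot [255.55688723 200.84542023] its shadow on lug [255.51201488 193.44896843]
[{'location': [256.3, 190.6], 'conf': 0.66}] [{'location': [255.4, 202.0], 'conf': 0.95}]
[{'location': [303.0, 275.8], 'conf': 0.54}] [{'location': [301.5, 278.4], 'conf': 0.85}, {'location': [291.6, 254.7], 'conf': 0.78}]
```

View pics/f1.png

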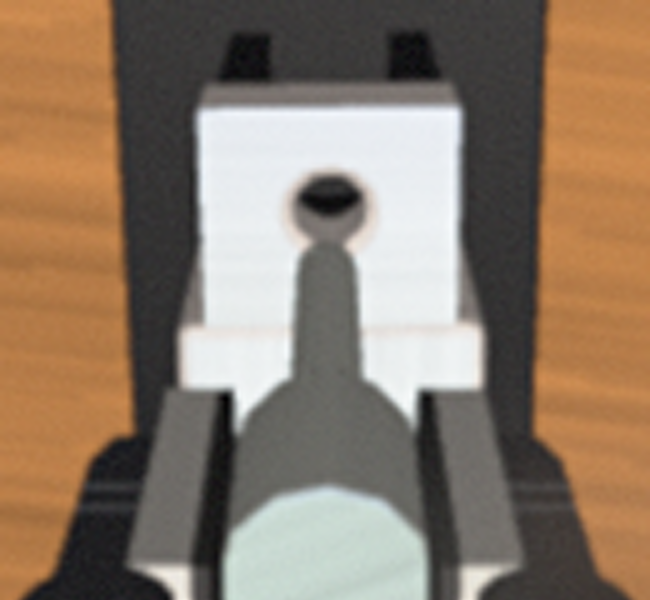

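The eye is centred at about (255.6,192.2) and the foot projects to (255.5,193.4), so they are within about 1 mm. Inserting now.

Request:
{"api": "drive_tool", "payload": {
  "moves": "0.03 0 0.2 0 -0.9;0.03 0 0.4 0 -0.9;0.03 0 0.6 0 -0.9;0.03 0 0.8 0 -0.9;0.03 0 1.0 0 -0.9;0.03 0 1.2 0 -0.9;0.03 0 1.2 0 -0.9;0.03 0 1.2 0 -0.9"
}}

```text
time_s: 9.53
tool_pos: [0.4784, -0.2578, 0.1348]
tool_rot: [-0.0, -0.065, 0.998, 0.0]
wrist_force: [0.0, -0.2, -0.6]
finger_gap: 0.216
gripper_force: 39.4
```

Request:
{"api": "drive_tool", "payload": {
  "moves": "0 0 0.3 0 -0.9;0 0 0.6 0 -0.9;0 0 0.9 0 -0.9;0 0 1.1 0 -0.9;0 0 1.2 0 -0.9;0 0 1.27 0 -0.9;0 0 1.27 0 -0.9;0 0 1.27 0 -0.9"
}}

```text
time_s: 10.2
tool_pos: [0.4787, -0.258, 0.0973]
tool_rot: [0.0, -0.065, 0.998, -0.0]
wrist_force: [-0.7, -0.2, -0.9]
finger_gap: 0.218
gripper_force: 39.4
```

Request:
{"api": "drive_tool", "payload": {
  "moves": "0 0 0.05 0 -0.9;0 0 0.05 0 -0.2;0 0 0.05 0 -0.2;0 0 0.05 0 -0.2;0 0 0.05 0 -0.2;0 0 -0.8 0 -0.2;0 0 -1.8 0 -0.2;-1 0 -2.6 0 1;-1 0 -2.6 0 1;-1 0 -2.6 0 1;-1 0 -2.6 0 1;-1 0 -2.6 0 1"
}}

```text
time_s: 11.2
tool_pos: [0.5071, -0.2539, 0.1741]
tool_rot: [-0.001, -0.065, 0.998, 0.0]
wrist_force: [0.8, -0.5, 0.1]
finger_gap: 1.005
gripper_force: 0.0
```

```bash
cat > g.py <<'E'
from h import *
st=get_state(); c=capture('wrist'); T=T_of(c,st); M=Rq(st['tool_rot']); tp=np.array(st['tool_pos']); print(st['time_s'],tp)
for q,z in [('pin_seat',.091),('pin',.031),('gate',.045),('gate_mouth',.069),('jig',0)]:
    for m in mark_of('wrist',q)[:2]: print(q,round(m['conf'],2),np.round(m['location']),atz(c,T,m['location'],z).round(4))
s=capture('side')
cr=lambda im,x,y,w,h: cv2.resize(im[y:y+h,x:x+w],(400,500),interpolation=cv2.INTER_CUBIC)
cv2.imwrite('pics/g1.png',np.hstack([cr(c['color'],170,80,160,200),cr(s['color'],265,230,80,100)]))
E
python3 g.py
```

```text
11.2 [ 0.50711445 -0.2538854   0.17414815]
pin_seat 0.87 [252. 159.] [ 0.4803 -0.2601  0.091 ]
pin 0.62 [253. 144.] [ 0.4788 -0.2598  0.031 ]
pin 0.6 [474. 283.] [0.599  0.0007 0.031 ]
gate 0.86 [256. 197.] [ 0.5265 -0.2503  0.045 ]
gate_mouth 0.98 [255. 262.] [ 0.5815 -0.2445  0.069 ]
gate_mouth 0.78 [394. 254.] [ 0.5563 -0.1181  0.069 ]
jig 0.29 [252. 145.] [ 0.4842 -0.2599  0.    ]
```

View pics/g1.png

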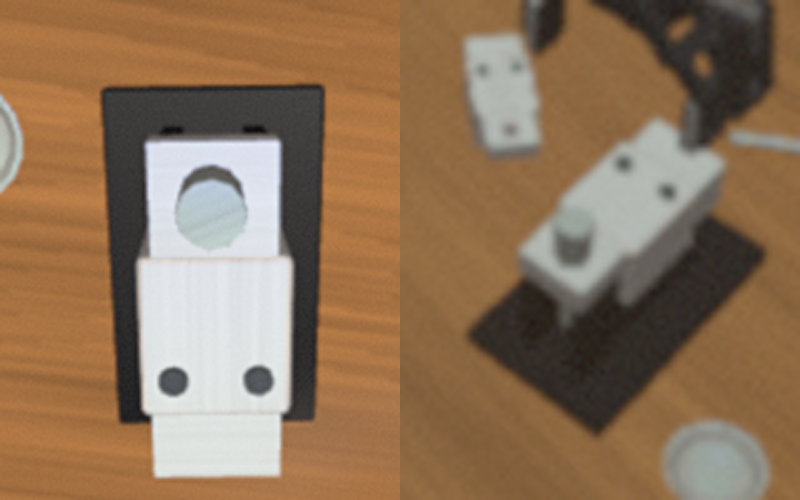

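The pin is home in the eye with its head flush on the lug, and the gate is still in the jig. I'll grasp the gate now.

Request:
{"api": "drive_tool", "payload": {
  "moves": "-0.74 0 0.8 0 1;-0.74 0 1.8 0 1;-0.74 0 2.8 0 1;-0.74 0 3.6 0 1;-0.74 0 4.0 0 1;-0.74 0 4.0 0 1;-0.74 0 4.0 0 1;-0.74 0 4.0 0 -0.5;-0.74 0 4.0 0 -0.5;-0.74 0 4.0 0 -0.5;-0.74 0 4.0 0 -0.5;-0.74 0 4.0 0 -0.5",
  "newtons": 35
}}

```text
time_s: 12.55
tool_pos: [0.5313, -0.2513, 0.0568]
tool_rot: [0.001, -0.065, 0.998, -0.0]
wrist_force: [-1.5, 0.8, 5.9]
finger_gap: 0.583
gripper_force: 37.3
```

Request:
{"api": "drive_tool", "payload": {
  "moves": "0 0 -0.3 0 -0.5;0 0 -0.8 0 -0.5;0 0 -1.4 0 -0.5;0 0 -2.0 0 -0.5;0 0 -2.3 0 -0.5;0 0 -2.3 0 -0.5;0 0 -2.3 0 -0.5"
}}

```text
time_s: 13.13
tool_pos: [0.5304, -0.251, 0.1244]
tool_rot: [0.0, -0.065, 0.998, -0.0]
wrist_force: [0.3, 0.2, -4.3]
finger_gap: 0.582
gripper_force: 37.6
```

```bash
cat > k.py <<'E'
from h import *
st=get_state(); print(st['time_s'],np.round(st['tool_pos'],4),st['finger_gap'],st['gripper_force'],np.round(st['wrist_force'],1),np.round(st['ft_torque'],2))
C={}
for n in ('top','side','wrist'):
    c=capture(n); T=T_of(c,st); C[n]=(c,T)
    for q in ('gate','gate_eye','gate_mouth','pin_seat','cam_lens','jig'):
        ms=mark_of(n,q); print(n,q,[(round(m['conf'],2),np.round(m['location'],1).tolist()) for m in ms][:3])
    print(n,'cam box',[(round(m['conf'],2),np.round(m['box']).tolist()) for m in spot_in(n,'cam_lens')[:2]])
E
python3 k.py
```

```text
13.1333 [ 0.5304 -0.251   0.1244] 0.5824428929635861 37.59170114994049 [ 0.3  0.2 -4.3] [ 0.06 -0.05  0.  ]
top gate [(0.72, [306.0, 282.5]), (0.67, [336.3, 204.6]), (0.53, [288.7, 194.4])]
top gate_eye [(0.75, [300.1, 199.0]), (0.56, [340.1, 218.7]), (0.55, [289.4, 287.4])]
top gate_mouth [(0.7, [275.5, 187.2]), (0.64, [334.3, 179.4])]
top pin_seat []
top cam_lens [(0.63, [227.7, 98.2])]
top jig [(0.65, [324.7, 206.2])]
top cam box [(0.75, [215.0, 64.0, 28.0, 35.0])]
side gate [(0.86, [287.5, 255.8]), (0.58, [311.2, 265.8])]
side gate_eye [(0.67, [289.1, 256.5]), (0.64, [302.1, 261.0]), (0.56, [204.5, 297.2])]
side gate_mouth [(0.95, [327.4, 246.6]), (0.67, [247.1, 332.7])]
side pin_seat [(0.67, [239.4, 238.2]), (0.45, [298.8, 264.0])]
side cam_lens []
side jig [(0.68, [304.0, 292.2])]
side cam box [(0.6, [304.0, 99.0, 21.0, 11.0])]
wrist gate [(0.68, [256.6, 223.0]), (0.56, [387.9, 228.6])]
wrist gate_eye [(0.67, [382.1, 215.9])]
wrist gate_mouth [(0.96, [422.9, 261.0]), (0.87, [253.4, 339.0])]
wrist pin_seat [(0.97, [251.2, 157.4])]
wrist cam_lens []
wrist jig []
wrist cam box [(0.42, [80.0, 0.0, 83.0, 145.0])]
```

Request:
{"api": "drive_tool", "payload": {
  "moves": "0.8 0 0 0 -0.5;1.8 0 0 0 -0.5;2.8 0 0 0 -0.5;3.33 0 0 0 -0.5;3.33 0 0.4 0 -0.5;3.33 0 0.9 0 -0.5;3.33 0 1.3 0 -0.5;3.33 0 1.3 0 -0.5;3.33 0 1.3 0 -0.5",
  "newtons": 25
}}

```text
time_s: 15.08
tool_pos: [0.431, -0.264, 0.085]
tool_rot: [-0.001, -0.065, 0.998, 0.0]
wrist_force: [-0.4, -0.9, -4.5]
finger_gap: 0.584
gripper_force: 37.6
```

Request:
{"api": "drive_tool", "payload": {
  "moves": "0 0 0.1 0 -0.5;0 0 0.2 0 -0.5;0 0 0.27 0 -0.5;0 0 0.35 0 -0.5;0 0 0.35 0 -0.5"
}}

```text
time_s: 15.5
tool_pos: [0.4305, -0.2647, 0.0753]
tool_rot: [-0.0, -0.064, 0.998, -0.0]
wrist_force: [-5.2, 0.3, 4.3]
finger_gap: 0.582
gripper_force: 39.4
```

```bash
python3 k.py | grep -v cam
```

```text
15.5 [ 0.4305 -0.2647  0.0753] 0.5819462027079414 39.41631317138672 [-5.2  0.3  4.3] [-0.01  0.89  0.03]
top gate [(0.8, [303.9, 281.9]), (0.72, [336.2, 238.0]), (0.71, [286.1, 196.8])]
top gate_eye [(0.88, [297.1, 196.7]), (0.74, [289.2, 284.7]), (0.72, [340.7, 254.4])]
top gate_mouth [(0.68, [274.9, 187.9]), (0.63, [331.3, 274.6]), (0.61, [338.4, 219.8])]
top pin_seat []
top jig [(0.9, [326.9, 204.5])]
side gate [(0.85, [224.0, 323.3]), (0.79, [285.5, 299.9]), (0.53, [299.1, 281.3])]
side gate_eye [(0.65, [205.9, 296.4]), (0.63, [271.9, 316.6]), (0.26, [275.5, 304.2])]
side gate_mouth [(0.64, [301.2, 281.0]), (0.59, [246.8, 333.8])]
side pin_seat [(0.6, [270.9, 304.4]), (0.52, [273.1, 301.2])]
side jig [(0.62, [306.4, 290.9])]
wrist gate [(0.76, [256.6, 230.9]), (0.74, [402.8, 12.5]), (0.58, [396.5, 349.9])]
wrist gate_eye [(0.88, [390.0, 363.5])]
wrist gate_mouth [(0.95, [254.0, 343.3]), (0.56, [295.3, 11.4])]
wrist pin_seat [(0.68, [255.6, 149.0])]
wrist jig []
```

```bash
cat > tilt.py <<'E'
from h import *
import sys
c=capture('wrist'); Tc=np.array(c['tool_from_camera'])
# gate frame -> tool frame, level: TCP at gate (5,0,11.8) mm ; pivot at gate (5,0,z)
def pix(g,t,pz=34,gx=5):
    d=np.array(g,float)-[gx,0,pz]; x=d[0]*np.cos(t)-d[2]*np.sin(t); z=d[0]*np.sin(t)+d[2]*np.cos(t)
    p=np.array([-x,d[1],-(z+pz-11.8)])/1000; return proj(c,Tc,p)
S,M=(-47,0,46),(54,0,24)
for t in np.arange(0,.5,.05): print(round(t,2),pix(S,t).round(1),pix(M,t).round(1))
ms={q:mark_of('wrist',q)[:2] for q in ('pin_seat','gate_mouth','gate','pin')}
for q in ms: print(q,[(round(m['conf'],2),np.round(m['location'],1).tolist()) for m in ms[q]])
print([np.round(m['box']) for m in spot_in('wrist','pin')[:2]])
st=get_state(); print(st['time_s'],st['tool_pos'],st['finger_gap'],st['gripper_force'],np.round(st['wrist_force'],1))
E
python3 tilt.py
```

```text
0.0 [256.2 158.8] [255.8 335.7]
0.05 [256.2 155.9] [255.8 339.9]
0.1 [256.1 153.5] [255.9 344.1]
0.15 [256.1 151.5] [255.9 348.3]
0.2 [256.1 149.9] [255.9 352.4]
0.25 [256.1 148.8] [255.9 356.4]
0.3 [256.  147.9] [255.9 360.4]
0.35 [256.  147.5] [255.9 364.3]
0.4 [256.  147.3] [256. 368.]
0.45 [256.  147.5] [256.  371.7]
pin_seat [(0.81, [255.8, 149.5])]
gate_mouth [(0.88, [253.1, 345.4]), (0.57, [299.0, 12.9])]
gate [(0.85, [397.4, 351.2]), (0.8, [256.9, 227.1])]
pin [(0.81, [254.2, 137.0])]
[array([222., 124.,  72.,  68.])]
17.0 [ 0.43048589 -0.26467456  0.07529918] 0.578093182170264 39.16101515293121 [-4.8 -0.9  4. ]
```

Request:
{"api": "drive_tool", "payload": {
  "moves": "0 0 0.1 0 -0.5;0 0 0.2 0 -0.5;0 0 0.2 0 -0.5"
}}

```text
time_s: 17.25
tool_pos: [0.4291, -0.2649, 0.0691]
tool_rot: [-0.001, -0.064, 0.998, 0.0]
wrist_force: [-9.8, -1.0, 8.7]
finger_gap: 0.578
gripper_force: 41.7
```

```bash
python3 tilt.py | tail -6
```

```text
pin_seat [(0.66, [257.3, 145.6])]
gate_mouth [(0.69, [299.6, 8.7])]
gate [(0.96, [406.9, 11.6]), (0.66, [257.6, 239.3])]
pin [(0.85, [250.6, 147.5])]
[array([223., 108.,  67.,  62.])]
17.55 [ 0.42907959 -0.26490251  0.06918602] 0.5803818754288904 41.495150327682495 [-10.3  -1.2   8. ]
```

Request:
{"api": "drive_tool", "payload": {
  "moves": "0 0 -0.3 0 -0.5;0 0 -1 0 -0.5;0 0 -2 0 -0.5;0 0 -2.5 0 -0.5;0 0 -2.5 0 -0.5;0 0 -2.5 0 -0.5",
  "newtons": 50
}}

```text
time_s: 18.05
tool_pos: [0.432, -0.2641, 0.1443]
tool_rot: [0.001, -0.065, 0.998, -0.0]
wrist_force: [-0.1, 0.6, -4.9]
finger_gap: 0.579
gripper_force: 53.4
```

```bash
cat >> tilt.py <<'E'
print('--')
cv2.imwrite('pics/t.png',c['color'])
a=np.arange(0,6.3,.2)
for t in np.arange(0,.46,.05):
    P=np.array([pix((-47+10*np.cos(u),10*np.sin(u),z),t) for u in a for z in (46,72)])
    lug=np.array([pix(g,t) for g in ((-64,0,46),(-28,0,46),(28,0,46))])
    print(round(t,2),P.min(0).round(),(P.max(0)-P.min(0)).round(),lug[:,1].round(),pix((-47,0,72),t)[1].round())
for q in ('pin','pin_seat','gate','gate_eye'):print(q,[(round(m['conf'],2),np.round(m['box']).tolist()) for m in spot_in('wrist',q)[:3]])
g=cv2.cvtColor(c['color'],cv2.COLOR_BGR2GRAY); print(g[90:260:3,240].tolist()); print(g[90:260:3,257].tolist())
E
python3 tilt.py|tail -22
```

```text
gate_mouth [(0.75, [283.6, 32.3])]
gate [(0.81, [365.1, 31.4]), (0.67, [258.9, 236.1])]
pin [(0.83, [254.7, 147.6])]
[]
18.35 [ 0.43071217 -0.26380151  0.14258465] 0.581575007995198 53.40441405773163 [ 0.6  0.1 -3.9]
--
0.0 [222. 131.] [70. 79.] [111. 207. 326.] 178.0
0.05 [222. 129.] [69. 73.] [109. 204. 327.] 169.0
0.1 [223. 127.] [67. 67.] [108. 202. 328.] 161.0
0.15 [224. 121.] [65. 66.] [107. 199. 328.] 154.0
0.2 [225. 116.] [64. 64.] [106. 197. 328.] 148.0
0.25 [225. 111.] [62. 63.] [107. 195. 328.] 143.0
0.3 [226. 108.] [61. 64.] [107. 194. 328.] 138.0
0.35 [227. 105.] [59. 66.] [108. 192. 328.] 134.0
0.4 [228. 102.] [57. 68.] [109. 191. 328.] 130.0
0.45 [228. 101.] [56. 69.] [111. 190. 327.] 127.0
pin []
pin_seat [(0.64, [225.0, 108.0, 66.0, 61.0])]
gate [(0.64, [197.0, 102.0, 120.0, 235.0]), (0.63, [279.0, 2.0, 231.0, 72.0])]
gate_eye [(0.74, [194.0, 102.0, 122.0, 235.0])]
[115, 113, 113, 112, 121, 208, 201, 194, 173, 176, 175, 179, 174, 175, 173, 176, 177, 175, 173, 167, 177, 178, 174, 173, 181, 159, 207, 203, 200, 201, 205, 208, 205, 205, 203, 151, 185, 205, 212, 209, 211, 210, 210, 209, 210, 212, 212, 210, 210, 209, 210, 211, 210, 209, 211, 208, 208]
[116, 113, 113, 109, 121, 210, 159, 177, 175, 176, 181, 178, 178, 173, 174, 175, 177, 168, 172, 180, 178, 173, 175, 182, 181, 184, 173, 198, 202, 203, 206, 209, 208, 206, 205, 149, 180, 204, 212, 212, 213, 212, 212, 211, 211, 213, 213, 212, 212, 210, 211, 211, 211, 210, 211, 211, 211]
```

View pics/t.png

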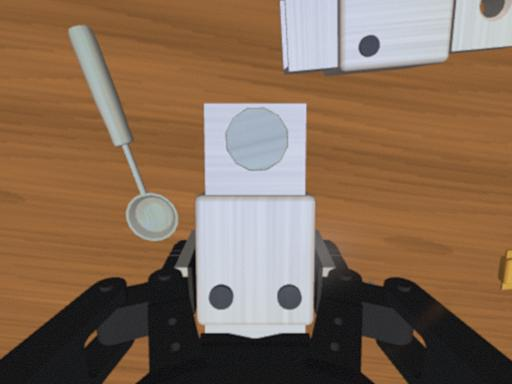

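The tilt picture shows the pin head disc centred at (257,138), which gives a nose-up tilt of about 0.29 rad. The pin is seated. Next I'll measure the inspection camera with the fixed views.

```bash
cat > l.py <<'E'
from h import *
from scipy.optimize import least_squares
import pickle
obs=[];foot=[]
for n in ('top','side'):
    L=[]
    for i in range(6):
        c=capture(n); L+= [m['location'] for m in mark_of(n,'cam_lens')[:1] if m['conf']>.4]
    T=T_of(c); L=np.array(L); print(n,L.round(1).tolist()); lm=np.median(L,0)
    g=cv2.cvtColor(c['color'],cv2.COLOR_BGR2GRAY); x0,x1,y0,y1=(214,258,96,138) if n=='top' else (286,330,172,200)
    m=cv2.morphologyEx((g[y0:y1,x0:x1]<88).astype(np.uint8),cv2.MORPH_OPEN,np.ones((5,5)))
    k,l,s,ce=cv2.connectedComponentsWithStats(m); i=1+np.argmax(s[1:,4]); 
    cn=max(cv2.findContours((l==i).astype(np.uint8),0,1)[0],key=len); h=cv2.convexHull(cn); el=cv2.fitEllipse(h)
    fc=np.array(el[0])+[x0,y0]; print('foot',fc,el[1],s[i],atz(c,T,fc,.012))
    foot.append(atz(c,T,fc,.012)[:2]); obs.append((c,T,lm))
print(tri([ray(c,T,l) for c,T,l in obs]))
F=np.mean(foot,0)
def lens(p): 
    w,t=p[2:4]; d=-np.array([np.cos(w)*np.cos(t),np.sin(w)*np.cos(t),np.sin(t)]); return np.r_[p[:2],.310]+.055*d,d
def res(p): return np.r_[np.concatenate([proj(c,T,lens(p)[0])-l for c,T,l in obs])/1.5,(p[:2]-F)/.002,(p[3]-.285)/.15]
r=least_squares(res,np.r_[F,0,.28]); print(r.x,r.fun.round(2)); P,d=lens(r.x); print('lens',P,'view',P+.1*d)
J=np.linalg.inv(r.jac.T@r.jac); print('sd',np.sqrt(np.diag(J)))
E
python3 l.py
```

```text
top [[232.2, 100.3], [230.8, 99.1], [232.7, 99.5], [229.1, 97.3], [226.4, 100.2], [230.4, 98.8]]Traceback (most recent call last):
  File "l.py", line 12, in <module>
    k,l,s,ce=cv2.connectedComponentsWithStats(m); i=1+np.argmax(s[1:,4]);
                                                      ~~~~~~~~~^^^^^^^^^
    return _wrapfunc(a, 'argmax', axis=axis, out=out, **kwds)
    return bound(*args, **kwds)
ValueError: attempt to get argmax of an empty sequence
```

```bash
sed -i 's/^    m=cv2.morph.*/    q=c["color"][y0:y1,x0:x1].astype(int); m=cv2.morphologyEx((q.max(2)-q.min(2)<32).astype(np.uint8),cv2.MORPH_OPEN,np.ones((7,7)))/' l.py; python3 l.py
```

```text
top [[232.6, 100.0], [231.9, 98.1], [228.8, 99.8], [233.3, 97.8], [230.2, 97.8], [231.3, 100.2]]
foot [235.23610878 116.37449074] (32.16977310180664, 32.81739044189453) [  6   5  32  32 837] [0.81319877 0.0496005  0.012     ]
side [[302.6, 122.1], [301.9, 121.4], [301.3, 120.7], [300.6, 121.2], [301.2, 120.2], [300.5, 121.8]]
foot [301.09357738 183.87779045] (35.35980987548828, 46.44561004638672) [  0   0  37  28 970] [0.79863093 0.06433682 0.012     ]
(array([0.76042317, 0.04279843, 0.28856857]), [np.float64(0.000703422483534375), np.float64(0.0007034224835339877)])
[0.80647599 0.05715103 0.31422672 0.33161598] [ 0.48  0.35 -0.42 -0.19  0.28  0.09  0.31]
lens [0.75701884 0.04107774 0.29209357] view [0.66709676 0.01185358 0.25953643]
sd [0.00176935 0.00197691 0.0688961  0.09558065]
```

Request:
{"api": "drive_tool", "payload": {
  "moves": "0 0 -1.3 0 -0.5;0 0 -2.6 0 -0.5;-0.8 0.2 -3.6 0 -0.5;-1.6 0.4 -4.6 0 -0.5;-2.4 0.6 -5.6 0 -0.5;-3.2 0.8 -6.5 0 -0.5;-4.1 1 -7.4 0 -0.5;-5 1.2 -8.4 0 -0.5;-5.9 1.4 -9.4 0 -0.5;-5.9 1.4 -9.4 0 -0.5;-5.9 1.4 -9.4 0 -0.5;-5.9 1.4 -9.4 0 -0.5"
}}

```text
time_s: 21.35
tool_pos: [0.6008, -0.1998, 0.4245]
tool_rot: [-0.001, -0.065, 0.998, 0.0]
wrist_force: [-0.3, -1.8, -4.8]
finger_gap: 0.58
gripper_force: 55.3
```

```bash
cat > m.py <<'E'
from h import *
st=get_state();print(st['time_s'],st['tool_pos'],np.round(st['wrist_force'],1),st['gripper_force'],np.abs(st['dq']).max())
L=[]
for i in range(5):
    c=capture('wrist'); L+=[[round(m['conf'],2)]+np.round(m['location'],1).tolist() for m in mark_of('wrist','cam_lens')[:2]]
print(L); print('box',[(round(m['conf'],2),np.round(m['box']).tolist()) for q in ('camera','cam_lens') for m in spot_in('wrist',q)[:2]]); print('cam',[(m['conf'],m['location']) for m in mark_of('wrist','camera')[:2]])
st=get_state(); T=T_of(c,st); cv2.imwrite('pics/v1.png',c['color'])
for n,P in [('lens',(.7595,.042,.29)),('foot',(.812,.047,.01)),('axis',(.812,.047,.31))]: print(n,proj(c,T,np.array(P)).round())
print(mark_of('wrist','pin_seat')[:1])
E
python3 m.py
```

```text
21.35 [ 0.60080833 -0.19977791  0.42451239] [-0.3 -1.8 -4.8] 55.312721729278564 0.03023736074631262
[]
box [(0.67, [335.0, 229.0, 74.0, 155.0]), (0.38, [196.0, 105.0, 119.0, 230.0])]
cam []
lens [447. 335.]
foot [359. 252.]
axis [448. 386.]
[{'location': [257.3, 150.5], 'conf': 0.56}]
```

Request:
{"api": "drive_tool", "payload": {
  "moves": "-1 0 0 0 -0.5;-2 0 -0.5 0 -0.5;-2.5 0 -0.7 0 -0.5;-2.5 0 -0.7 0 -0.5;-2.5 0 -0.7 0 -0.5;-2.5 0 -0.7 0 -0.5"
}}

```text
time_s: 22.55
tool_pos: [0.6753, -0.1902, 0.4461]
tool_rot: [-0.001, -0.065, 0.998, -0.0]
wrist_force: [-0.3, 0.8, -3.6]
finger_gap: 0.579
gripper_force: 55.3
```

```bash
python3 m.py
```

```text
22.55 [ 0.6752862  -0.1902234   0.44612701] [-0.3  0.8 -3.6] 55.309093594551086 0.018175042026088547
[[0.74, 453.9, 271.9], [0.47, 197.6, 145.2], [0.92, 452.6, 269.7], [0.76, 452.0, 267.1], [0.58, 252.4, 152.6], [0.79, 450.9, 269.4]]
box [(0.74, [333.0, 192.0, 157.0, 151.0]), (0.19, [219.0, 116.0, 66.0, 67.0])]
cam []
lens [448. 267.]
foot [360. 215.]
axis [449. 318.]
[{'location': [253.6, 147.9], 'conf': 0.89}]
```

```bash
cat > o.py <<'E'
from h import *
s=capture('side')['color'].astype(int); w=cv2.imread('pics/v1.png').astype(int)
d=lambda q:(q.max(2)-q.min(2))
for v in range(170,206,3): print('s',v,d(s)[v,280:336:3].tolist())
for v in range(180,252,5): print('w',v,d(w)[v,310:420:5].tolist())
E
python3 o.py
```

```text
s 170 [79, 78, 77, 76, 74, 70, 72, 71, 70, 70, 75, 16, 18, 78, 77, 74, 75, 74, 71]
s 173 [74, 78, 78, 77, 79, 72, 73, 70, 68, 68, 69, 13, 26, 76, 73, 73, 78, 73, 73]
s 176 [72, 78, 76, 77, 80, 76, 46, 10, 3, 3, 4, 8, 28, 75, 75, 74, 74, 76, 75]
s 179 [70, 75, 78, 78, 76, 22, 3, 3, 2, 2, 1, 8, 4, 14, 68, 76, 75, 77, 75]
s 182 [71, 72, 74, 76, 44, 2, 2, 2, 1, 2, 3, 3, 2, 1, 24, 76, 75, 78, 76]
s 185 [73, 68, 71, 71, 23, 3, 3, 1, 2, 2, 1, 5, 3, 3, 3, 69, 76, 77, 78]
s 188 [75, 72, 71, 73, 30, 0, 1, 2, 1, 3, 4, 4, 4, 2, 2, 70, 73, 73, 77]
s 191 [78, 78, 75, 68, 64, 7, 4, 1, 2, 2, 1, 4, 3, 5, 28, 73, 69, 75, 74]
s 194 [77, 74, 78, 77, 72, 58, 13, 3, 3, 1, 2, 1, 4, 23, 75, 74, 73, 71, 73]
s 197 [80, 78, 74, 78, 78, 73, 71, 53, 32, 25, 23, 38, 66, 77, 78, 78, 79, 75, 74]
s 200 [74, 80, 77, 73, 77, 76, 72, 72, 74, 72, 75, 77, 79, 77, 75, 77, 78, 78, 77]
s 203 [76, 77, 79, 79, 76, 74, 78, 73, 73, 72, 76, 76, 78, 77, 74, 79, 76, 78, 78]
w 180 [94, 90, 89, 88, 87, 91, 92, 93, 96, 97, 96, 99, 98, 97, 98, 98, 99, 99, 96, 91, 89, 92]
w 185 [95, 95, 96, 93, 97, 94, 96, 92, 87, 87, 88, 90, 88, 91, 9
[... 489 characters left out ...]
13, 50, 101, 99, 100, 5, 7, 5, 5, 4, 3, 5, 2, 3, 2, 2, 99, 99, 96, 97, 100, 100]
w 220 [13, 49, 87, 90, 88, 4, 4, 3, 4, 3, 3, 4, 3, 1, 1, 7, 99, 98, 96, 99, 98, 94]
w 225 [13, 51, 76, 80, 80, 34, 3, 3, 4, 3, 4, 2, 3, 3, 5, 81, 96, 98, 96, 92, 94, 95]
w 230 [10, 17, 78, 76, 73, 77, 3, 1, 2, 8, 11, 4, 3, 3, 19, 88, 86, 90, 91, 92, 95, 95]
w 235 [11, 6, 29, 76, 73, 72, 71, 3, 1, 1, 14, 14, 4, 44, 83, 84, 84, 86, 84, 86, 89, 89]
w 240 [9, 6, 4, 17, 57, 75, 78, 78, 71, 30, 32, 15, 18, 84, 84, 84, 88, 86, 84, 85, 87, 88]
w 245 [10, 3, 4, 2, 5, 21, 79, 78, 81, 79, 81, 32, 11, 40, 84, 88, 87, 92, 90, 85, 84, 87]
w 250 [9, 3, 3, 5, 4, 6, 76, 75, 79, 80, 83, 89, 10, 12, 85, 94, 97, 95, 89, 87, 92, 91]
```

```bash
cat > n.py <<'E'
from h import *
from scipy.optimize import least_squares
st=get_state(); w=capture('wrist'); t=capture('top'); s=capture('side')
O=[(t,T_of(t),(230.9,99),(235.2,116.6),2.),(s,T_of(s),(301.4,121.1),(308,186.2),1.5),(w,T_of(w,st),(452.3,269.5),(360.8,216.3),3.)]
for c,T,l,f,_ in O: print(atz(c,T,f,.008).round(4))
print(tri([ray(c,T,l) for c,T,l,f,_ in O]))
def lens(p): 
    a,b=p[2:4]; d=-np.array([np.cos(a)*np.cos(b),np.sin(a)*np.cos(b),np.sin(b)]); return np.r_[p[:2],.310]+.055*d,d
def res(p): return np.r_[np.concatenate([np.r_[proj(c,T,lens(p)[0])-l,proj(c,T,np.r_[p[:2],.008])-f]/e for c,T,l,f,e in O]),(p[3]-.285)/.15]
r=least_squares(res,[.81,.047,0,.28]); P,d=lens(r.x)
print(r.x.round(4),r.fun.round(1),np.sqrt(np.diag(np.linalg.inv(r.jac.T@r.jac))).round(3)); print('lens',P.round(4),'view',(P+.1*d).round(4))
E
python3 n.py
```

```text
[0.8139 0.0499 0.008 ]
[0.8114 0.0437 0.008 ]
[0.8155 0.0507 0.008 ]
(array([0.76076746, 0.04450643, 0.29000716]), [np.float64(0.0016456948310239654), np.float64(0.0023467510669023333), np.float64(0.002268204258391128)])
[0.8127 0.0479 0.0657 0.3364] [ 0.1 -0.5  0.3  0.2 -0.4 -0.7 -0.4 -0.5 -0.4 -0.1 -0.3 -0.5  0.3] [0.002 0.004 0.097 0.092]
lens [0.7609 0.0444 0.2918] view [0.6667 0.0383 0.2588]
```

Request:
{"api": "drive_tool", "payload": {
  "moves": "0.95 1.2 0 0.2 -0.5;0.95 2.4 0.5 0.48 -0.5;0.95 3.5 1.1 0.48 -0.5;0.95 4.6 1.8 0.48 -0.5;0.95 5.7 2.5 0.48 -0.5;0.95 6.7 3.3 0.48 -0.5;0.95 7.65 4.2 0.48 -0.5;0.95 7.65 5.2 0.48 -0.5;0.95 7.65 6.2 0.48 -0.5;0.95 7.65 6.8 0.48 -0.5;0.95 7.65 7.13 0.48 -0.5;0.95 7.65 7.13 0.48 -0.5"
}}

```text
time_s: 24.45
tool_pos: [0.6166, 0.034, 0.2306]
tool_rot: [-0.002, -0.04, 0.999, -0.0]
wrist_force: [0.3, 0.4, -4.2]
finger_gap: 0.578
gripper_force: 55.1
```

```bash
cat > p.py <<'E'
from h import *
st=get_state(); M=Rq(st['tool_rot']); tp=np.array(st['tool_pos']); print(st['time_s'],tp,M.as_matrix()[:,0].round(3),st['finger_gap'],st['gripper_force'],np.abs(st['dq']).max(),np.round(st['wrist_force'],1))
s=capture('side');T=T_of(s); t=capture('top');Tt=T_of(t)
f=-M.as_matrix()[:,0]; mouth=tp+.0495*f+[0,0,.0266]; print('mouth',mouth)
V=np.array([.6667,.0383,.2588]); print('err tool/30mm',(M.inv().apply(V-mouth)/.03).round(2))
for n,c,TT in (('side',s,T),('top',t,Tt)):
    print(n,'pred mouth',proj(c,TT,mouth).round(1),'lens',proj(c,TT,np.array([.7609,.0444,.2918])).round(1))
    for q in ('gate_mouth','cam_view','cam_lens','pin_seat','gate_eye'): print(n,q,[(round(m['conf'],2),np.round(m['location'],1).tolist()) for m in mark_of(n,q)[:3]])
E
python3 p.py; python3 tilt.py|tail -7|cut -c1-200; python3 tilt.py | grep pin
```

```text
24.45 [0.61661072 0.03403099 0.23060908] [-0.997 -0.08   0.004] 0.5780175629692694 55.138147473335266 0.05682402480157553 [ 0.3  0.4 -4.2]
mouth [0.66595282 0.03797721 0.25702346]
err tool/30mm [-0.03  0.01 -0.06]
side pred mouth [277.5 143.6] lens [300.8 120.1]
side gate_mouth [(0.83, [278.0, 144.8]), (0.83, [284.3, 239.1]), (0.76, [245.8, 332.1])]
side cam_view [(0.65, [278.3, 145.0]), (0.42, [231.5, 156.3])]
side cam_lens [(0.58, [299.9, 120.1])]
side pin_seat [(0.57, [249.3, 161.2]), (0.44, [227.3, 156.3]), (0.41, [278.5, 146.3])]
side gate_eye [(0.69, [254.3, 158.2]), (0.65, [202.8, 293.2]), (0.63, [290.6, 257.0])]
top pred mouth [233.1 139.1] lens [231.  98.]
top gate_mouth [(0.93, [332.1, 278.7]), (0.61, [273.9, 189.5])]
top cam_view [(0.39, [370.8, 242.0])]
top cam_lens [(0.6, [231.8, 98.9])]
top pin_seat []
top gate_eye [(0.72, [299.0, 194.7]), (0.64, [287.7, 285.3])]
0.45 [228. 101.] [56. 69.] [111. 190. 327.] 127.0
pin [(0.75, [229.0, 109.0, 62.0, 65.0]), (0.23, [416.0, 0.0, 96.0, 109.0])]
pin_seat [(0.74, [229.0, 111.0, 60.0, 61.0])]
gate [(0.68, [193.0, 102.0, 124.0, 235.0]), (0.66, [79.0, 63.0, 90.0, 69.0])]
gate_eye [(0.77, [194.0, 106.0, 121.0, 234.0]), (0.76, [79.0, 63.0, 87.0, 72.0])]
[107, 105, 110, 106, 115, 207, 202, 202, 200, 169, 177, 178, 178, 178, 175, 176, 173, 177, 173, 167, 176, 179, 176, 172, 179, 159, 210, 204, 202, 205, 205, 209, 206, 204, 205, 152, 186, 205, 209, 211,
[108, 102, 107, 109, 116, 209, 205, 172, 177, 177, 175, 179, 179, 174, 177, 178, 176, 172, 167, 173, 178, 179, 173, 179, 178, 183, 181, 155, 203, 205, 207, 209, 204, 206, 205, 151, 181, 203, 214, 211,
pin_seat [(0.83, [258.8, 145.2])]
pin [(0.95, [256.9, 148.3])]
pin [(0.89, [227.0, 109.0, 62.0, 65.0])]
pin_seat [(0.71, [227.0, 110.0, 63.0, 61.0])]
```

The gate mouth, at side view (278.0,144.8), coincides with the camera view point the network reports at (278.3,145.0). The tilt and pin are unchanged. I'll let it settle and hand in.

Request:
{"api": "drive_tool", "payload": {
  "moves": "0 0 0 0 -0.5;0 0 0 0 -0.5;0 0 0 0 -0.5;0 0 0 0 -0.5;0 0 0 0 -0.5;0 0 0 0 -0.5"
}}

```text
time_s: 26.55
tool_pos: [0.6177, 0.0341, 0.2328]
tool_rot: [0.0, -0.04, 0.999, 0.0]
wrist_force: [-0.2, 0.6, -4.5]
finger_gap: 0.582
gripper_force: 55.2
```

```bash
python3 -c "
from h import *
s=get_state();print(s['time_s'],s['tool_pos'],abs(s['dq']).max());print(finish_job())"
```

```text
26.55 [0.61770246 0.03411586 0.23279045] 0.0008980017738216212
the job is handed in; nothing more can be done
None
```

I handed the job in at 26.6 s without a verdict: the pin is home in the eye, and the gate is held still at the camera, its mouth about 1 mm from my estimate of the target point (good to roughly 10 mm) and tipped about 0.29 rad against an estimated lens tilt of 0.34.

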